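# Snap the back panel onto a painted key box

## Robot

A 6-joint arm with a two-finger parallel gripper is mounted at the origin on the work surface. World frame = base frame: x ahead of the robot, y to its left, z up, the work surface at z = 0. Lengths are in m, angles in rad, forces in N, time in s.
With the tool pointing down it reaches from about 0.3 to 0.875 m from the base axis. Payload 6.4 kg.
Tool frame: the origin (TCP) lies midway between the tips of the shut fingers; the grasp point (between the pads) lies 19 mm behind it; x points along the fingers, y is the direction in which the jaws open and shut, and the axes are right-handed (so a half turn about x gives the same grasp; the last joint's range is limited). The gripper opens to 85 mm and grips with 20 to 120 N. Pads are 22 mm wide; open, the fingers measure 114 mm over their backs; the gripper's body (76 mm by 85 mm) begins 54 mm behind the grasp point. The pads swing forward as they close: fully open they stand 13 mm farther back than shut.
Start: joints at [0.939, 0.181, 1.607, -0, 1.354, -0.206], TCP at [0.237, 0.524, 0.231] pointing down, gripper open.
Joint ranges: [-2.99, 2.99], [-0.89, 2.07], [0.3, 2.58], [-1.14, 4.28], [0, 2.63], [-3.12, 3.12]. Speed limits (rad/s): [2.57, 2.57, 3.01, 3.14, 3.14, 3.14].

## Interface

Orientations are given as a unit quaternion [w, x, y, z].
In Python, from bench import ctrl gives the robot as it stands.
- The arm moves only by the tool step_arm, never from a script. Its argument "motion" is a list of rows, each a list of 7 numbers: the shift along the tool's x, y, z in mm, then the turn, a rotation vector about the tool's x, y, z in degrees, then the closure in counts, from 0 (fully open) to 255 (shut). In form: [[tx, ty, tz, rx, ry, rz, hand], ...]. A call has 1 to 10 rows; each row is the pose to reach, as a shift and turn from the pose commanded when the call began, along the tool's axes at that moment; what a row does not reach only later rows make up. A row lasts 1/8 s, in which the tool goes at most 62.5 mm and 10.7 degrees, less where a joint would pass 70% of its speed; a pose out of reach is approached as far as the arm can. A call with a gripper value outside its range is refused whole. The fingers move at their own pace and stop on an object; the grip force is fixed at half the most. Time passes only in rows, so rows that repeat a pose let the fingers close. It gives the time, the measured TCP pose, the force and the opening at its end, in the units of the state.
- ctrl.get_obs(): the state, without advancing time (a new reading comes with each control period).
- ctrl.camera(name): name is "scene" or "top" or "wrist"; returns (picture, depth): 400x640x3 uint8, red, green, blue; 400x640 float32, m along the optical axis (not along the pixel's ray), 0 where there is no reading.
- ctrl.camera_info(name): a dict with "fx", "fy", "cx", "cy" (pixels), "T" (4x4, takes a point from camera to world coordinates); the wrist camera has in their place "hand_eye" (4x4, takes a point from camera to tool coordinates, whose origin is the TCP and whose axes are the tool frame's). Camera axes: x right, y down, z forward; pixel columns grow to the right and rows downward; lengths in m; the calibration is good to about 2 mm. A picture is of the moment at which its call begins: read the wrist's pose just before it. camera_info takes no time and is no camera call.
- ctrl.hand_in(): hands the job in, once; it reports no verdict.
The state is a dict: "time_s": time; "q": joint angles; "dq": joint speeds; "joint_efforts": joint torques, N m; "eef_pos": TCP position; "eef_rot": TCP orientation; "wrist_force": force on the tool from outside, world axes, zero at the start; "torque": the same for the moment, N m; "opening": opening from 0.0 (shut) to 1.0 (fully open).
Only numpy, scipy, OpenCV 4.12 (cv2) and the standard library are available. Lean on these libraries where they do the work, as an engineer would, in place of code of your own. Each camera call takes 0.05 s, during which the arm holds its last target. There are 200 camera calls.

## Task

Pick up the plywood back panel from the drying stand by its batten, lay it loosely on the key box so that the four barbed posts come up into its four holes, and let go. Then press it home with the fingertips beside each post, never by the batten, which is only glued on, until every post clicks through and the panel lies fully down on the rim all round. Press with no more than 40 N, and leave the other loose things on the table where they are.

Things in the scene. Friction and masses are not known exactly. Their poses are not given: they have to be found in the camera images.
- panel: The larger of two plywood panels, 160 x 110 x 5 mm (x, y, z), about 80 g, lying on a drying stand of two battens 25 mm high. Origin: centre of its underside; z up. A wooden batten on its top is the grip. Four square through holes, 12.4 mm wide, centred at x = +-60, y = +-37 mm. It fits either way round (half a turn).
- batten_top (a point): Centre of the top face of the panel's batten, 33 mm above the panel's underside. The batten is 60 mm long (panel x), 14 mm wide (y) and 28 mm high, at the panel's centre; fingers close on it along the panel's y.
- hole0 (a point): Centre of the panel's hole at x -60, y -37 mm, at the underside.
- hole1 (a point): Same for the hole at x -60, y +37 mm.
- hole2 (a point): Same for the hole at x +60, y -37 mm.
- hole3 (a point): Same for the hole at x +60, y +37 mm.
- case: Pink key box held face down in a sprung cradle, open back up: 160 x 110 mm (x, y), flat rim 45 mm above its origin, the centre of its underside. Pushed, it sinks on soft springs (0.6 N/mm) and bottoms after 3 to 15 mm, different each time. Inside are four barbed posts at x = +-60, y = +-37 mm. Laid on, the panel rests on the barbs 10 mm above the rim; clicked home, it lies on the rim.
- post0 (a point): Post at x -60, y -37 mm: its axis at rim height. Posts are 10 mm thick on a 16 mm shoulder level with the rim; the cone tip ends 22 mm above it. Two sprung barbs, along the case's y, reach 8 mm from the axis, widest 6.8 mm above the rim. Pushing past takes 6 to 18 N a post. Panel top 28 mm from the post, along x towards the middle, is free for a fingertip.
- post1 (a point): Same for the post at x -60, y +37 mm.
- post2 (a point): Same for the post at x +60, y -37 mm.
- post3 (a point): Same for the post at x +60, y +37 mm.
- small_panel: Bystander: a smaller plywood panel, 110 x 80 mm, without holes.
- sanding_block: Bystander: cork sanding block 70 x 42 x 26 mm.
- tape_roll: Bystander: roll of tape, 80 mm across, 24 mm high.
- brush: Bystander: paint brush lying flat.
- screwdriver: Bystander: screwdriver lying flat.
Not all that is in view belongs to the job. What is shaped like the panel but red or turquoise is not meant.

How it is judged:
By the outcome, as a careful person would: the job done as asked, in the order asked, and still so for the second after the job is handed in, with the robot touching nothing.
It also fails if it takes over 72 s, if anything falls off the work surface, if the arm or the gripper's body presses on something with over 40 N, if the wrist force passes 120 N, or if a joint passes its speed limit or range.

## Working session

There is one attempt and no reset: what is moved stays moved. The work goes in short steps, Python scripts to look and compute and a tool call to move; the robot and the scene stay as the last step left them, time stands still between calls to the robot, and variables do not carry over. Pictures are saved under pics/ and viewed, about 8 in all and at most 12, crops included, and the job is handed in when it is done.

Besides the shell and the picture viewer there is one more tool, called after ">>>" as name(argument=value, ...) on one line, values as JSON. step_arm: Moves the arm, as the interface text tells. Its arguments: {"type":"object","properties":{"motion":{"type":"array","items":{"type":"array","items":{"type":"number"}}}},"required":["motion"]}

```bash
mkdir -p pics
python3 - <<'E'
from bench import ctrl
import numpy as np,cv2
o=ctrl.get_obs();print(o)
for n in("top","scene"):
    p,d=ctrl.camera(n);i=ctrl.camera_info(n);print(n,i)
    cv2.imwrite(f"pics/{n}0.png",p[:,:,::-1]);np.savez(f"{n}0.npz",p=p,d=d)
print(ctrl.camera_info("wrist"))
E
```

```text
{'time_s': 0.0, 'q': array([ 9.38712653e-01,  1.81549868e-01,  1.60802605e+00, -2.65997971e-05,
        1.35379890e+00, -2.06298731e-01]), 'dq': array([-1.67978273e-03, -9.94570346e-04,  6.30224516e-04,  2.59622580e-04,
        9.29815786e-05, -2.17256426e-03]), 'joint_efforts': array([-4.80718409e-04, -4.44869006e+01, -3.51332581e+01, -3.16337064e-04,
        9.09298804e-03, -1.28097443e-05]), 'eef_pos': array([0.23714637, 0.52320036, 0.23037047]), 'eef_rot': array([ 0.69089512,  0.14882182,  0.69139127, -0.14998037]), 'wrist_force': array([ 0.88515163, -0.92207186, -0.37643227]), 'torque': array([-0.00990196, -0.00512727, -0.0073149 ]), 'opening': 0.9984166853426708}
top {'fx': 451.4424341195557, 'fy': 451.4424341195557, 'cx': 318.3972090539928, 'cy': 204.06585158824808, 'T': array([[-3.92223002e-03, -9.94185379e-01,  1.07610635e-01,
         3.35413935e-01],
       [-9.99992264e-01,  3.86741894e-03, -7.18036015e-04,
        -1.62685406e-02],
       [ 2.97685501e-04, -1.07612619e-01, -9.94192856e-01,
         1.31665074e+00],
       [ 0.00000000e+00,  0.00000000e+00,  0.00000000e+0
[... 246 characters left out ...]
35672e-01,  2.19129255e-01, -1.77385347e-01,
         1.74452205e-01],
       [ 5.29394045e-04, -6.30586696e-01, -7.76118637e-01,
         8.68515880e-01],
       [ 0.00000000e+00,  0.00000000e+00,  0.00000000e+00,
         1.00000000e+00]])}
{'fx': 320.39379564875514, 'fy': 320.39379564875514, 'cx': 316.0257506835327, 'cy': 202.50217842181527, 'hand_eye': array([[ 4.56392488e-04, -3.05906757e-01,  9.52061367e-01,
        -1.43545670e-01],
       [ 9.99999738e-01,  6.73730312e-04, -2.62896618e-04,
        -2.17749001e-05],
       [-5.61010751e-04,  9.52061238e-01,  3.05906985e-01,
        -7.95119697e-02],
       [ 0.00000000e+00,  0.00000000e+00,  0.00000000e+00,
         1.00000000e+00]])}
```

View pics/top0.png

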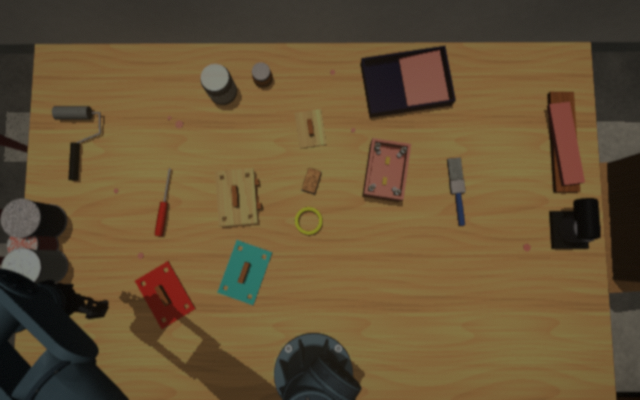

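View pics/scene0.png

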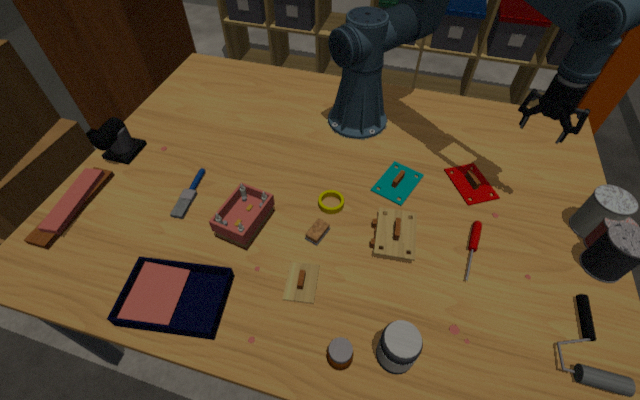

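Candidates in the top view are the wood panel with holes at (238,198), the small panel without holes at (312,128), turquoise at (245,272) and red at (165,294). I choose (238,198), the larger wooden one with four holes on battens, and will check it in a crop. The case is the pink tray with posts at (387,170). The pink items at (427,80) and (565,140) are decoys.

```bash
cat > h.py <<'E'
from bench import ctrl
import numpy as np,cv2
from scipy.spatial.transform import Rotation as R
def tcp(o):
    T=np.eye(4);w,x,y,z=o["eef_rot"];T[:3,:3]=R.from_quat([x,y,z,w]).as_matrix();T[:3,3]=o["eef_pos"];return T
def camT(n,o=None):
    i=ctrl.camera_info(n);return i,(i["T"] if "T" in i else tcp(o)@i["hand_eye"])
def ray(i,T,uv):
    uv=np.atleast_2d(uv).astype(float)
    d=np.c_[(uv[:,0]-i["cx"])/i["fx"],(uv[:,1]-i["cy"])/i["fy"],np.ones(len(uv))]
    return T[:3,3],d@T[:3,:3].T
def onz(i,T,uv,z):
    c,d=ray(i,T,uv);return c+d*((z-c[2])/d[:,2])[:,None]
def proj(i,T,P):
    p=(np.atleast_2d(P)-T[:3,3])@T[:3,:3];return np.c_[p[:,0]/p[:,2]*i["fx"]+i["cx"],p[:,1]/p[:,2]*i["fy"]+i["cy"]]
def tri(c1,d1,c2,d2):
    A=np.c_[d1,-d2];s=np.linalg.lstsq(A,c2-c1,rcond=None)[0];a=c1+d1*s[0];b=c2+d2*s[1];return (a+b)/2,np.linalg.norm(a-b)
def pts(i,T,d):
    v,u=np.mgrid[:400,:640];P=np.stack([(u-i["cx"])/i["fx"]*d,(v-i["cy"])/i["fy"]*d,d],-1);return P@T[:3,:3].T+T[:3,3]
def blobs(m,amin):
    cs,_=cv2.findContours(m.astype(np.uint8),cv2.RETR_EXTERNAL,cv2.CHAIN_APPROX_NONE)
    return sorted([c for c in cs if cv2.contourArea(c)>=amin],key=cv2.contourArea,reverse=True)
E
python3 - <<'E'
from h import *
B={"top":(210,165,265,232),"scene":(370,205,420,265)};C={"top":(360,137,412,204),"scene":(208,183,278,248)}
for n in("top","scene"):
    f=np.load(n+"0.npz");p,d=f["p"],f["d"];i,T=camT(n);P=pts(i,T,d);hsv=cv2.cvtColor(p,cv2.COLOR_RGB2HSV)
    for nm,b in(("panel",B[n]),("case",C[n])):
        s=np.s_[b[1]:b[3],b[0]:b[2]];q=P[s];z=q[...,2]
        print(n,nm,"z hist",np.histogram(z[d[s]>0],bins=np.arange(-.005,.09,.005))[0])
        if nm=="panel": m=(z>.02)&(z<.042)
        else: m=(z>.035)&(z<.075)
        w=q[m][:,:2].astype(np.float32);print(cv2.minAreaRect(w),np.median(q[m],0))
        if nm=="panel":
            m=(z>.045);w=q[m][:,:2].astype(np.float32);print(" batten",cv2.minAreaRect(w),np.median(q[m],0))
p=np.load("top0.npz")["p"][:,:,::-1]
a=cv2.resize(p[100:240,195:275],None,fx=5,fy=4.2,interpolation=2)[:588];b=cv2.resize(p[130:210,355:420],None,fx=5,fy=5)
k=np.zeros((588,800,3),np.uint8);k[:588,:400]=a;k[:400,400:725]=b;cv2.imwrite("pics/crop1.png",k)
E
```

```text
top panel z hist [ 722  680   75   17   13  108 1004  816   65    7    6   20   70   21
    0    0    0    0]
((0.49675965309143066, 0.21326801180839539), (0.16046060621738434, 0.12451362609863281), 4.95424222946167) [0.49377491 0.21488714 0.02956356]
 batten ((0.4139082431793213, 0.11857739090919495), (0.3082232177257538, 0.04876035079360008), 50.80656814575195) [0.49247707 0.2176884  0.05779421]
top case z hist [441 545  84   0   0   0   3  73 768 503 103  67  58  59  56 197 373  57]
((0.5684255361557007, -0.21003486216068268), (0.11067255586385727, 0.1616494357585907), 80.73078155517578) [ 0.57127992 -0.2129108   0.04079089]
scene panel z hist [ 266  737   33   36   11   20  510 1245   10   11    7    9   84   13
    0    0    0    0]
((0.49495235085487366, 0.21429604291915894), (0.16412152349948883, 0.12351368367671967), 4.892702102661133) [0.50418915 0.21882715 0.0309085 ]
 batten ((0.7880136966705322, 0.2040654420852661), (0.021619107574224472, 0.647607147693634), 86.66764831542969) [0.50092191 0.22040977 0.05841275]
scene case z hist [ 654 1201  139   64   59   17    1   47  479  454  141  143  128  137
  142  204  426   28]
((0.5668192505836487, -0.20869213342666626), (0.11421985179185867, 0.16350436210632324), 80.64934539794922) [ 0.56558549 -0.21381438  0.04446284]
```

View pics/crop1.png

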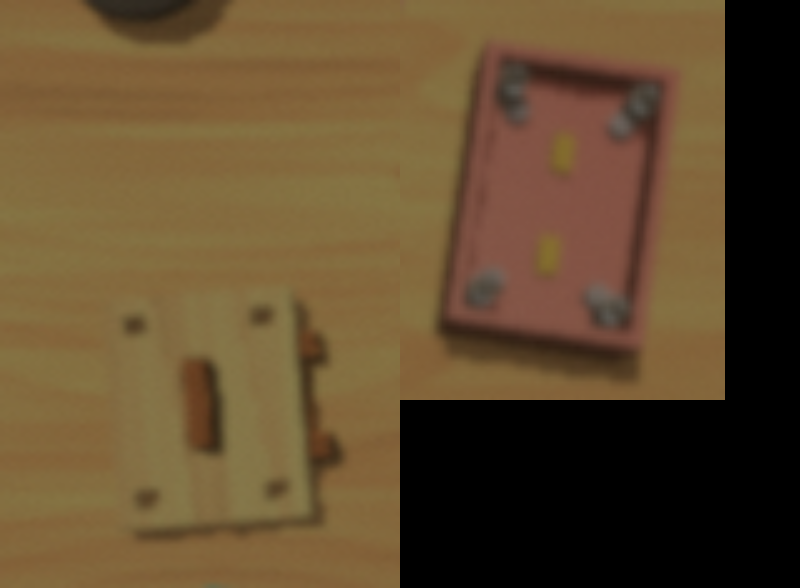

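The crop confirms the choice: the panel has four dark holes and a brown batten, lying on stand sticks. The case is an open tray with four grey posts. Next I work out the move to above the panel.

```bash
cat >> h.py <<'E'
def move(o,pos,yaw):  # yaw: world angle of tool y (mod 180) with tool pointing straight down
    T=tcp(o);best=None
    for k in(0,180):
        a=np.radians(yaw+k);y=np.array([np.cos(a),np.sin(a),0]);x=np.array([0,0,-1.]);G=np.c_[x,y,np.cross(x,y)]
        r=R.from_matrix(T[:3,:3].T@G).as_rotvec(degrees=True)
        if best is None or np.linalg.norm(r)<np.linalg.norm(best):best=r
    t=T[:3,:3].T@(np.array(pos)-T[:3,3])*1000
    print("shift",t.round(1),"turn",best.round(2),"axes x,y,z:",T[:3,:3].T.round(3).tolist())
E
python3 - <<'E'
from h import *
move(ctrl.get_obs(),[.495,.216,.23],95)
E
```

```text
shift [   0.6 -173.3  361.7] turn [-29.4   -0.04   0.08] axes x,y,z: [[-0.001, -0.001, -1.0], [0.413, 0.911, -0.002], [0.911, -0.413, -0.0]]
```

>>> step_arm(motion=[[0, -25, 52, -5, 0, 0, 0], [0, -50, 104, -10, 0, 0, 0], [0, -75, 156, -15, 0, 0, 0], [0, -100, 208, -20, 0, 0, 0], [0, -124, 260, -25, 0, 0, 0], [0, -149, 311, -29.4, 0, 0, 0], [0, -173, 362, -29.4, 0, 0, 0], [0, -173, 362, -29.4, 0, 0, 0], [0, -173, 362, -29.4, 0, 0, 0]])

```text
time_s: 1.23
eef_pos: [0.4952, 0.2167, 0.2308]
eef_rot: [0.706, -0.03, 0.707, 0.031]
wrist_force: [-0.6, -0.2, 0.2]
opening: 1.003
```

Run:
```python
from h import *
o=ctrl.get_obs();p,d=ctrl.camera("wrist");print(o["time_s"],o["eef_pos"],o["wrist_force"])
np.savez("w1.npz",p=p,d=d,T=tcp(o));cv2.imwrite("pics/w1.png",p[:,:,::-1])
i,T=camT("wrist",o);P=pts(i,T,d);hsv=cv2.cvtColor(p,cv2.COLOR_RGB2HSV)
z=P[...,2];print(np.histogram(z[d>0],bins=np.arange(-.01,.1,.005)))
for a,b in((.026,.036),(.05,.066)):
    for c in blobs((z>a)&(z<b),300)[:3]:
        q=np.array([P[v,u] for u,v in c[:,0]]);print(a,cv2.minAreaRect(q[:,:2].astype(np.float32)),cv2.contourArea(c),c[:,0].mean(0))
```

```text
1.225 [0.49517355 0.2166656  0.23075946] [-0.59166416 -0.2017082   0.16026893]
(array([     0,  20542, 163340,   7456,   1416,   1833,   3115,   5961,
        12101,    412,    274,    185,      3,    734,     55,      0,
            0,      0,      0,      0,      0]), array([-0.01 , -0.005,  0.   ,  0.005,  0.01 ,  0.015,  0.02 ,  0.025,
        0.03 ,  0.035,  0.04 ,  0.045,  0.05 ,  0.055,  0.06 ,  0.065,
        0.07 ,  0.075,  0.08 ,  0.085,  0.09 ,  0.095]))
0.026 ((0.496749609708786, 0.2149551808834076), (0.15956202149391174, 0.12351585924625397), 4.959291934967041) 14300.5 [307.18035427 169.22705314]
0.026 ((0.544600784778595, 0.0062900111079216), (0.03930739685893059, 0.06692912429571152), 73.43206787109375) 1734.5 [128.71122995 199.06417112]
0.026 ((0.7765513062477112, -0.1616390496492386), (0.08361218869686127, 0.0104136411100626), 13.299997329711914) 405.5 [ 13.20930233 355.92248062]
0.05 ((0.49502918124198914, 0.22181208431720734), (0.059344999492168427, 0.013404800556600094), 4.92753267288208) 722.0 [320.27142857 181.07142857]
```

View pics/w1.png

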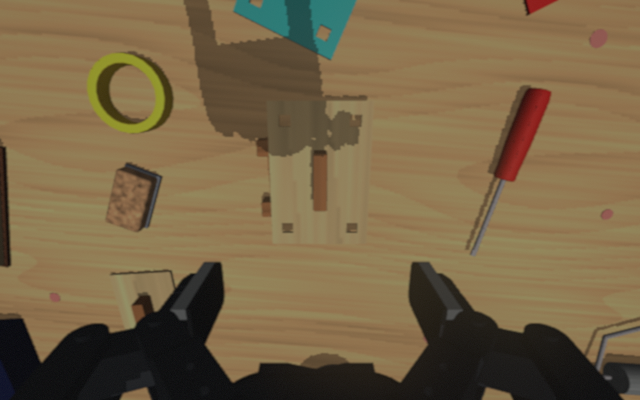

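Wrist view: panel with its batten at (320,181), holes visible at (287,228) and (352,228). The batten's top is at z≈0.058, its size 59x13 mm and its yaw 4.9°, all as described. I'll go lower and recheck.

Run:
```python
from h import *
move(ctrl.get_obs(),[.495,.221,.11],95)
```

```text
shift [120.9   3.7   0.6] turn [ 0.04 -0.06 -0.02] axes x,y,z: [[-0.001, 0.0, -1.0], [-0.088, 0.996, 0.0], [0.996, 0.088, -0.001]]
```

>>> step_arm(motion=[[50, 2, 0, 0, 0, 0, 0], [100, 4, 0.5, 0, 0, 0, 0], [121, 4, 0.5, 0, 0, 0, 0], [121, 4, 0.5, 0, 0, 0, 0]])

```text
time_s: 1.78
eef_pos: [0.4933, 0.2216, 0.1084]
eef_rot: [0.705, -0.032, 0.708, 0.031]
wrist_force: [-0.1, 0.3, 0.2]
opening: 1.003
```

Run:
```python
from h import *
o=ctrl.get_obs();p,d=ctrl.camera("wrist");print(o["time_s"],o["eef_pos"])
np.savez("w2.npz",p=p,d=d,T=tcp(o));cv2.imwrite("pics/w2.png",p[:,:,::-1])
i,T=camT("wrist",o);P=pts(i,T,d);z=P[...,2]
for a,b in((.026,.036),(.05,.066)):
    for c in blobs((z>a)&(z<b)&(np.hypot(P[...,0]-.495,P[...,1]-.22)<.12),200)[:2]:
        q=np.array([P[v,u] for u,v in c[:,0]]);print(a,cv2.minAreaRect(q[:,:2].astype(np.float32)),cv2.contourArea(c),c[:,0].mean(0),np.median(q[:,2]))
        u,v=c[:,0].mean(0);c0=onz(i,T,c[:,0],.058);print(" onz",cv2.minAreaRect(c0[:,:2].astype(np.float32)))
# two-view triangulation of batten ends centre using w1
f=np.load("w1.npz");T1=f["T"]@i["hand_eye"]
def cen(P): 
    m=(P[...,2]>.053)&(P[...,2]<.066)&(np.hypot(P[...,0]-.495,P[...,1]-.22)<.05);c=blobs(m,100)[0];return np.array(cv2.minAreaRect(c)[0])
u1=cen(pts(i,T1,f["d"]));u2=cen(P);c1,d1=ray(i,T1,u1);c2,d2=ray(i,T,u2);print("tri",tri(c1,d1[0],c2,d2[0]))
t=np.load("top0.npz");it,Tt=camT("top");Pt=pts(it,Tt,t["d"]);ut=cen(Pt);ct,dt=ray(it,Tt,ut);print("tri top",tri(ct,dt[0],c2,d2[0]))
move(o,[.495,.221,.036],95)
```

```text
1.775 [0.49326723 0.22163847 0.10839052]
0.026 ((0.4964417815208435, 0.2147049605846405), (0.1604170799255371, 0.12396561354398727), 4.86407470703125) 31175.5 [298.46992054 202.25198638] 0.03072562247929944
 onz ((0.4862378239631653, 0.21527937054634094), (0.14044195413589478, 0.10725777596235275), 4.931686878204346)
0.05 ((0.4955430328845978, 0.22135157883167267), (0.060301680117845535, 0.013979824259877205), 4.8699774742126465) 1786.0 [314.44339623 227.54245283] 0.05840303178792554
 onz ((0.4947553873062134, 0.22137928009033203), (0.06192059814929962, 0.013939190655946732), 4.524024486541748)
tri (array([0.49497146, 0.2215239 , 0.05512286]), np.float64(0.000498095120385136))Traceback (most recent call last):
  File "<stdin>", line 14, in <module>
  File "<stdin>", line 12, in cen
IndexError: list index out of range
```

View pics/w2.png

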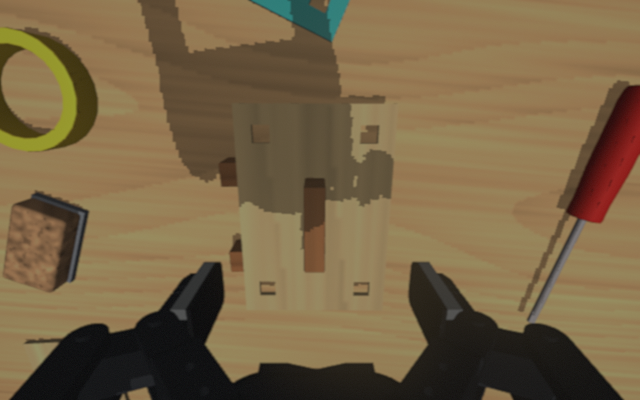

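The panel lies clear below the open fingers, with the batten at (314,228). Centre is (0.4955, 0.2214), top 0.058 by depth (0.055 by triangulation), yaw 4.9°. Going down to grasp.

>>> step_arm(motion=[[40, 1, 0, 0, 0, 0, 0], [65, 1, 0, 0, 0, 0, 0], [74, 1, 0, 0, 0, 0, 0], [74, 1, 0, 0, 0, 0, 0], [74, 1, 0, 0, 0, 0, 0], [74, 1, 0, 0, 0, 0, 255], [74, 1, 0, 0, 0, 0, 255], [74, 1, 0, 0, 0, 0, 255], [74, 1, 0, 0, 0, 0, 255], [74, 1, 0, 0, 0, 0, 255]])

```text
time_s: 3.08
eef_pos: [0.4961, 0.2217, 0.0365]
eef_rot: [0.707, -0.031, 0.706, 0.031]
wrist_force: [-0.0, 0.2, 2.3]
opening: 0.145
```

>>> step_arm(motion=[[-6, 0, 0, 0, 0, 0, 255], [-25, 0, 0, 0, 0, 0, 255], [-70, 0, 0, 0, 0, 0, 255], [-120, -40, 2, 4, 0, 0, 255], [-165, -85, 4, 8, 0, 0, 255], [-195, -130, 6, 12, 0, 0, 255], [-214, -175, 8, 14.2, 0, 0, 255], [-214, -220, 10, 14.2, 0, 0, 255], [-214, -263, 11, 14.2, 0, 0, 255], [-214, -263, 11, 14.2, 0, 0, 255]])

```text
time_s: 4.32
eef_pos: [0.5299, -0.0421, 0.2516]
eef_rot: [0.705, 0.058, 0.704, -0.058]
wrist_force: [-0.5, -0.3, -0.6]
opening: 0.152
```

>>> step_arm(motion=[[0, 0, 0, 0, 0, 0, 255], [0, 0, 0, 0, 0, 0, 255]])

```text
time_s: 4.58
eef_pos: [0.5295, -0.0383, 0.2506]
eef_rot: [0.705, 0.056, 0.705, -0.056]
wrist_force: [0.3, 0.3, -0.3]
opening: 0.151
```

Run:
```python
from h import *
o=ctrl.get_obs();p,d=ctrl.camera("wrist");print(o["time_s"],o["eef_pos"],o["wrist_force"],o["opening"])
np.savez("w3.npz",p=p,d=d,T=tcp(o));cv2.imwrite("pics/w3.png",p[:,:,::-1])
i,T=camT("wrist",o);P=pts(i,T,d)
m=np.hypot(P[...,0]-.567,P[...,1]+.21)<.13
z=P[...,2];print(np.histogram(z[m],bins=np.arange(0,.12,.005)))
mm=m&(z>.066)&(z<.079);c=blobs(mm,50)
q=np.concatenate([P[k[:,0,1],k[:,0,0]] for k in c]);print(cv2.minAreaRect(q[:,:2].astype(np.float32)),np.median(q[:,2]))
```

```text
4.575 [ 0.52951603 -0.0382535   0.25063533] [ 0.25052018  0.2761952  -0.26750691] 0.15066422792644263
(array([5096,  185,    0,    0,    0,    0,    1, 2724, 3700,  560,  723,
        517,  546,  605,  685, 2693,  110,  187,  194,  135,    4,    0,
          0]), array([0.   , 0.005, 0.01 , 0.015, 0.02 , 0.025, 0.03 , 0.035, 0.04 ,
       0.045, 0.05 , 0.055, 0.06 , 0.065, 0.07 , 0.075, 0.08 , 0.085,
       0.09 , 0.095, 0.1  , 0.105, 0.11 , 0.115]))
((0.5676972270011902, -0.2134321928024292), (0.1016804575920105, 0.16125346720218658), 80.81243133544922) 0.0759485471356322
```

View pics/w3.png

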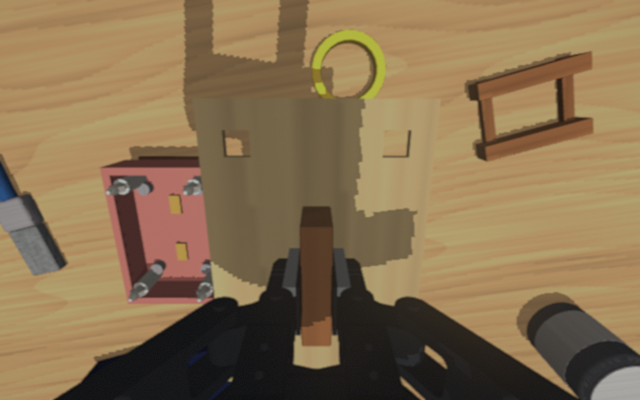

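Wrist view: the panel is held with holes at (236,143) and (397,143), the stand at (530,100) is empty, and the case is partly hidden at (160,230). I'll step back in +y to see the whole case.

>>> step_arm(motion=[[-20, 50, 10, 0, 0, 0, 255], [-30, 85, 10, 0, 0, 0, 255], [-30, 85, 10, 0, 0, 0, 255], [-30, 85, 10, 0, 0, 0, 255], [-30, 85, 10, 0, 0, 0, 255]])

```text
time_s: 5.25
eef_pos: [0.5527, 0.0423, 0.2797]
eef_rot: [0.704, 0.057, 0.705, -0.057]
wrist_force: [-0.6, -1.0, -0.7]
opening: 0.151
```

Run:
```python
from h import *
o=ctrl.get_obs();p,d=ctrl.camera("wrist");print(o["time_s"],o["eef_pos"],o["dq"].round(3))
np.savez("w4.npz",p=p,d=d,T=tcp(o));cv2.imwrite("pics/w4.png",p[:,:,::-1])
i,T=camT("wrist",o);P=pts(i,T,d)
m=np.hypot(P[...,0]-.567,P[...,1]+.21)<.13
z=P[...,2]
mm=m&(z>.066)&(z<.082);q=np.concatenate([P[k[:,0,1],k[:,0,0]] for k in blobs(mm,50)]);print("rim",cv2.minAreaRect(q[:,:2].astype(np.float32)),np.median(z[mm&(z>.072)]))
# pink outline on rim plane
hsv=cv2.cvtColor(p,cv2.COLOR_RGB2HSV)
for c in blobs(m&(z>.088)&(z<.11),5): q=P[c[:,0,1],c[:,0,0]];print("tip",c[:,0].mean(0),q[q[:,2].argmax()],q.mean(0))
# panel holes in tool frame
H=i["hand_eye"];g=cv2.cvtColor(p,cv2.COLOR_RGB2GRAY);Q=pts(i,H,d)
pm=(abs(Q[...,0]-.008)<.012)&(d>0)
print("panel top tool x",np.median(Q[...,0][pm]))
k=blobs(pm,2000)[0];print("panel outl",cv2.boundingRect(k))
full=np.zeros_like(pm,np.uint8);cv2.drawContours(full,[cv2.convexHull(k)],-1,1,-1)
for c in blobs((full==1)&~pm,60):
    x=cv2.minAreaRect(c);c0,dd=ray(i,H,x[0]);print("hole?",x,(c0+dd*((.0055-c0[0])/dd[:,0])[:,None])[0])
```

```text
5.25 [0.55270094 0.04234253 0.27972931] [-0.007 -0.    -0.004  0.002 -0.002  0.003]
rim ((0.5683273077011108, -0.208729088306427), (0.11225061118602753, 0.1604764312505722), 80.90975952148438) 0.07680798504194061
tip [ 50.33333333 174.27777778] [ 0.50337034 -0.23463467  0.09951238] [ 0.5032925  -0.23332588  0.0926833 ]
tip [120.48571429 174.14285714] [ 0.51393751 -0.1627655   0.0994744 ] [ 0.51501054 -0.16039954  0.09240495]
tip [ 75.73529412 274.29411765] [ 0.62247562 -0.25492797  0.10005054] [ 0.62095124 -0.25285948  0.09271092]
tip [138.83333333 274.06666667] [ 0.63450052 -0.18141181  0.09980514] [ 0.63251772 -0.18013028  0.09250641]
panel top tool x 0.005584545845400843
panel outl (193, 98, 248, 208)
hole? ((316.5, 258.5), (93.0, 151.0), 90.0) [ 0.0055      0.00050735 -0.00116183]
hole? ((237.73153686523438, 142.70428466796875), (26.94742202758789, 23.953264236450195), 86.42366790771484) [ 0.0055     -0.03586659 -0.06053671]
hole? ((395.5, 142.5), (25.0, 25.0), 90.0) [ 0.0055      0.03685201 -0.0606752 ]
hole? ((404.6500549316406, 298.95001220703125), (5.375871658325195, 22.135942459106445), 71.56504821777344) [0.0055     0.04820432 0.02314219]
hole? ((228.35003662109375, 298.95001220703125), (22.135942459106445, 5.375871658325195), 18.434947967529297) [ 0.0055     -0.04715479  0.02322709]
```

View pics/w4.png

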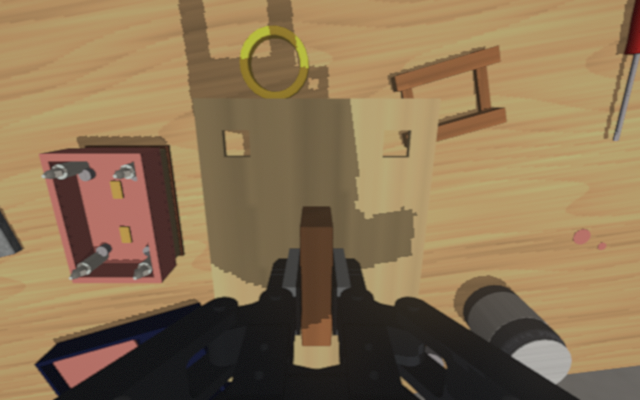

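The posts' tips sit at about (50,174), (120,174), (76,274) and (139,274), z≈0.0995, with the rim at 0.077. Tip centre and rim centre agree to 0.5 mm.

Run:
```python
from h import *
move(ctrl.get_obs(),[.5689,-.2092,.123],80.85)
```

```text
shift [ 156.8 -245.5   56.4] turn [-0.1  -0.05  0.01] axes x,y,z: [[-0.001, -0.0, -1.0], [0.161, 0.987, -0.0], [0.987, -0.161, -0.001]]
```

>>> step_arm(motion=[[10, -45, 10, 0, 0, 0, 255], [20, -95, 22, 0, 0, 0, 255], [35, -145, 33, 0, 0, 0, 255], [55, -190, 44, 0, 0, 0, 255], [80, -230, 54, 0, 0, 0, 255], [105, -245.5, 56.4, -0.1, 0, 0, 255], [135, -245.5, 56.4, -0.1, 0, 0, 255], [157, -245.5, 56.4, -0.1, 0, 0, 255], [157, -245.5, 56.4, -0.1, 0, 0, 255], [157, -245.5, 56.4, -0.1, 0, 0, 255]])

```text
time_s: 6.55
eef_pos: [0.5699, -0.2091, 0.1242]
eef_rot: [0.705, 0.056, 0.704, -0.056]
wrist_force: [-0.3, -0.3, -0.1]
opening: 0.148
```

Run:
```python
from h import *
o=ctrl.get_obs();p,d=ctrl.camera("wrist");print(o["time_s"],o["eef_pos"],o["wrist_force"],o["opening"])
np.savez("w5.npz",p=p,d=d,T=tcp(o))
k=cv2.resize(p[90:330,180:460],None,fx=2.5,fy=2.5);cv2.imwrite("pics/w5.png",k[:,:,::-1])
move(o,[.5689,-.2092,.123],80.85)
```

```text
6.55 [ 0.56992007 -0.20913166  0.12422998] [-0.33126733 -0.30818612 -0.10959436] 0.14832424734611813
shift [ 1.2 -0.2 -1. ] turn [0.02 0.06 0.03] axes x,y,z: [[0.001, -0.001, -1.0], [0.159, 0.987, -0.001], [0.987, -0.159, 0.001]]
```

View pics/w5.png

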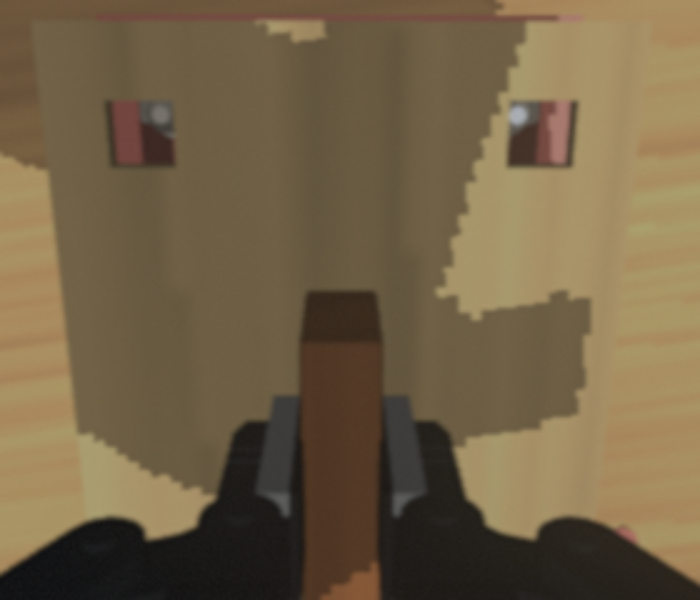

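Through the holes the post tips show at crop (160,115) and (518,115). I'll compute the offsets, allowing for parallax.

Run:
```python
from h import *
i=ctrl.camera_info("wrist");H=i["hand_eye"];d=np.load("w5.npz")["d"]
Q=pts(i,H,d)
def pl(uv,x): c,dd=ray(i,H,uv);return (c+dd*((x-c[0])/dd[:,0])[:,None]).round(4)
t=[[244,136],[387.2,136]]
print("tips",pl(t,.0247),"depth pts",[Q[136,244],Q[136,387]]);print("holes",pl([[236.4,143.2],[396.6,143.2]],.0055))
```

```text
tips [[ 0.0247 -0.037  -0.0615]
 [ 0.0247  0.037  -0.0616]] depth pts [array([ 0.02441309, -0.0369621 , -0.06156138]), array([ 0.02563978,  0.03712132, -0.06147614])]
holes [[ 0.0055 -0.0365 -0.0603]
 [ 0.0055  0.0374 -0.0604]]
```

>>> step_arm(motion=[[2, -0.4, 0, 0, 0, 0, 255], [4, -0.4, 0, 0, 0, 0, 255], [4, -0.4, 0, 0, 0, 0, 255], [4, -0.4, 0, 0, 0, 0, 255], [4, -0.4, 0, 0, 0, 0, 255]])

```text
time_s: 7.22
eef_pos: [0.5696, -0.2088, 0.1193]
eef_rot: [0.705, 0.056, 0.705, -0.056]
wrist_force: [0.2, -0.2, -0.3]
opening: 0.151
```

Run:
```python
from h import *
o=ctrl.get_obs();p,d=ctrl.camera("wrist");print(o["time_s"],o["eef_pos"],o["wrist_force"])
i=ctrl.camera_info("wrist");H=i["hand_eye"];Q=pts(i,H,d)
k=cv2.resize(p[120:170,215:415],None,fx=4,fy=4);cv2.imwrite("pics/w6.png",k[:,:,::-1])
x=Q[...,0];w=np.s_[128:160,:]
for a,b in((222,252),(380,412)):
    m=np.zeros(d.shape,bool);m[128:160,a:b]=True;h=m&(x>.0115)
    c=blobs(h,50)[0];xx=cv2.boundingRect(c);uv=[xx[0]+xx[2]/2-.5,xx[1]+xx[3]/2-.5]
    c0,dd=ray(i,H,uv);hc=(c0+dd*((.0055-c0[0])/dd[:,0])[:,None])[0]
    s=h&(x<x[h].min()+.004);print("hole",xx,hc.round(4),"tip",Q[s].mean(0).round(4),x[h].min().round(4),s.sum())
```

```text
7.225 [ 0.56955992 -0.20883951  0.1193382 ] [ 0.24625529 -0.2186791  -0.30130578]
hole (225, 130, 26, 26) [ 0.0055 -0.036  -0.0606] tip [ 0.0213 -0.0368 -0.0615] 0.0193 103
hole (383, 130, 26, 26) [ 0.0055  0.0369 -0.0607] tip [ 0.0211  0.0366 -0.0615] 0.0193 88
```

View pics/w6.png

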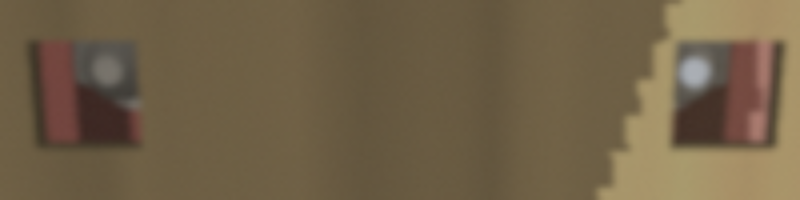

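>>> step_arm(motion=[[3, -0.5, -0.9, 0, 0, 0, 255], [6, -0.5, -0.9, 0, 0, 0, 255], [9, -0.5, -0.9, 0, 0, 0, 255], [12, -0.5, -0.9, 0, 0, 0, 255], [15, -0.5, -0.9, 0, 0, 0, 255], [15, -0.5, -0.9, 0, 0, 0, 255]])

```text
time_s: 8.02
eef_pos: [0.5683, -0.2091, 0.1039]
eef_rot: [0.705, 0.056, 0.705, -0.056]
wrist_force: [-0.6, 0.7, -1.9]
opening: 0.15
```

>>> step_arm(motion=[[2, 0, 0, 0, 0, 0, 255], [4, 0, 0, 0, 0, 0, 255], [4, 0, 0, 0, 0, 0, 255]])

```text
time_s: 8.4
eef_pos: [0.5684, -0.2092, 0.1001]
eef_rot: [0.705, 0.056, 0.705, -0.056]
wrist_force: [-0.3, -0.1, -0.7]
opening: 0.15
```

>>> step_arm(motion=[[1, 0, 0, 0, 0, 0, 255], [1, 0, 0, 0, 0, 0, 255]])

```text
time_s: 8.65
eef_pos: [0.5685, -0.2092, 0.0992]
eef_rot: [0.705, 0.056, 0.705, -0.056]
wrist_force: [0.5, 0.2, 0.0]
opening: 0.149
```

Run:
```python
from h import *
o=ctrl.get_obs();p,d=ctrl.camera("wrist");print(o["time_s"],o["eef_pos"],o["wrist_force"])
k=cv2.resize(p[100:300,180:460],None,fx=2.5,fy=2.5);cv2.imwrite("pics/w7.png",k[:,:,::-1])
```

```text
8.65 [ 0.56852382 -0.20917682  0.09923602] [0.48149062 0.165746   0.00523885]
```

View pics/w7.png

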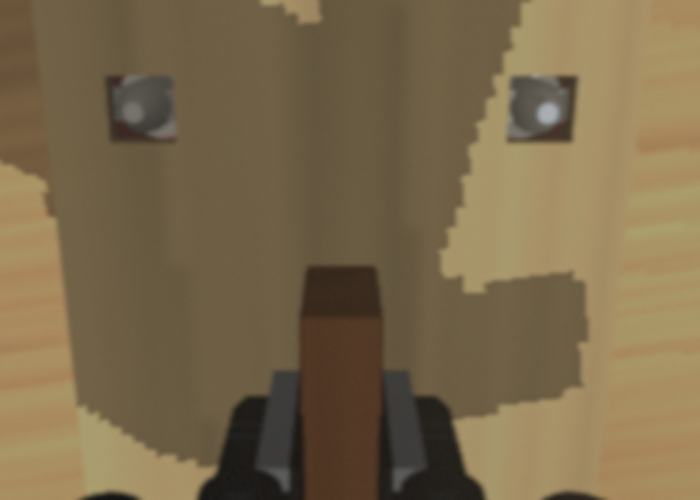

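The posts are up in the holes, near centred. I'll lower the last millimetre, release and rise.

>>> step_arm(motion=[[1, 0, 0, 0, 0, 0, 255], [1, 0, 0, 0, 0, 0, 255], [1, 0, 0, 0, 0, 0, 0], [1, 0, 0, 0, 0, 0, 0], [1, 0, 0, 0, 0, 0, 0], [1, 0, 0, 0, 0, 0, 0], [-20, 0, 0, 0, 0, 0, 0], [-60, 0, -20, 0, 0, 0, 0], [-100, 0, -30, 0, 0, 0, 0], [-100, 0, -30, 0, 0, 0, 255]])

```text
time_s: 9.95
eef_pos: [0.5406, -0.2057, 0.2035]
eef_rot: [0.707, 0.055, 0.703, -0.057]
wrist_force: [0.1, -0.1, -1.4]
opening: 0.813
```

>>> step_arm(motion=[[0, 0, 0, 0, 0, 0, 255], [0, 0, 0, 0, 0, 0, 255], [0, 0, 0, 0, 0, 0, 255], [0, 0, 0, 0, 0, 0, 255]])

```text
time_s: 10.45
eef_pos: [0.5387, -0.2043, 0.1985]
eef_rot: [0.704, 0.056, 0.705, -0.056]
wrist_force: [-0.1, -0.8, -0.2]
opening: 0.005
```

```bash
cat > meas.py <<'E'
from h import *
import sys
o=ctrl.get_obs();p,d=ctrl.camera("wrist");print(o["time_s"],o["eef_pos"],o["wrist_force"],o["opening"])
cv2.imwrite(f"pics/{sys.argv[1]}.png",p[:,:,::-1])
i,T=camT("wrist",o);P=pts(i,T,d)-[.5684,-.209,0];a=np.radians(-9.15)
r=np.array([[np.cos(a),np.sin(a)],[-np.sin(a),np.cos(a)]]);L=np.concatenate([P[...,:2]@r.T,P[...,2:]],-1)
x,y,z=L[...,0],L[...,1],L[...,2];tz=float(sys.argv[2])
m=(abs(x)<.09)&(abs(y)<.065)&(abs(z-tz)<.012)&(d>0)
c=blobs(m,500)[0];q=L[c[:,0,1],c[:,0,0],:2].astype(np.float32);print("panel rect local",cv2.minAreaRect(q))
for sx in(-1,1):
    for sy in(-1,1):
        n=m&(np.hypot(x-sx*.036,y-sy*.037)<.012);h=(np.hypot(x-sx*.06,y-sy*.037)<.008)&(z>.05)
        print(sx,sy,"top z",np.median(z[n]).round(4),n.sum(),"post max z",z[h].max().round(4) if h.any() else None)
E
python3 meas.py w8 .092; python3 -c "
from h import *
move(ctrl.get_obs(),[.5684-.07,-.209+.01,.13],80.85)"
```

```text
10.45 [ 0.53871513 -0.20430105  0.19851962] [-0.12839808 -0.78891963 -0.22586297] 0.005170306089183628
panel rect local ((-0.004941828548908234, 0.00022467970848083496), (0.11037255823612213, 0.15076835453510284), 89.995361328125)
-1 -1 top z 0.0904 646 post max z 0.0987
-1 1 top z 0.0905 642 post max z 0.0988
1 -1 top z 0.0904 481 post max z 0.0991
1 1 top z 0.0904 454 post max z 0.0982
shift [ 68.8  -1.1 -40.7] turn [ 0.05 -0.05 -0.02] axes x,y,z: [[-0.001, 0.0, -1.0], [0.158, 0.987, 0.0], [0.987, -0.158, -0.001]]
```

View pics/w8.png

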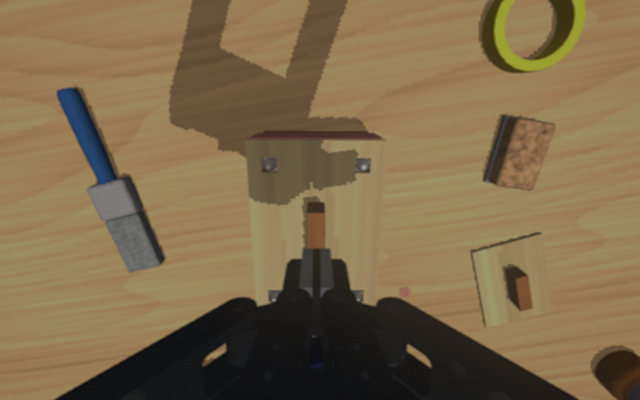

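The panel lies level on the barbs (top z 0.0904–0.0905 at all four corners), and post tips show in the holes at (269,165) and (363,165). The fingers are shut, so I start pressing at corner (-,-).

>>> step_arm(motion=[[40, -20, -3, 0, 0, 0, 255], [80, -37, -5, 0, 0, 0, 255], [98, -37, -5, 0, 0, 0, 255], [105, -37, -5, 0, 0, 0, 255], [108, -37, -5, 0, 0, 0, 255], [109, -37, -5, 0, 0, 0, 255], [110, -37, -5, 0, 0, 0, 255], [110, -37, -5, 0, 0, 0, 255]])

```text
time_s: 11.5
eef_pos: [0.5285, -0.2403, 0.0899]
eef_rot: [0.705, 0.056, 0.705, -0.056]
wrist_force: [-1.2, 0.3, 0.6]
opening: -0.002
```

>>> step_arm(motion=[[1, 0, 0, 0, 0, 0, 255], [2, 0, 0, 0, 0, 0, 255], [2, 0, 0, 0, 0, 0, 255]])

```text
time_s: 11.88
eef_pos: [0.5283, -0.2403, 0.0874]
eef_rot: [0.705, 0.056, 0.705, -0.056]
wrist_force: [0.8, 0.2, 1.0]
opening: -0.004
```

>>> step_arm(motion=[[1, 0, 0, 0, 0, 0, 255], [2, 0, 0, 0, 0, 0, 255], [3, 0, 0, 0, 0, 0, 255], [4, 0, 0, 0, 0, 0, 255], [4, 0, 0, 0, 0, 0, 255]])

```text
time_s: 12.5
eef_pos: [0.5286, -0.2406, 0.0837]
eef_rot: [0.705, 0.056, 0.704, -0.056]
wrist_force: [1.1, -1.4, 2.8]
opening: -0.001
```

>>> step_arm(motion=[[1, 0, 0, 0, 0, 0, 255], [2, 0, 0, 0, 0, 0, 255], [2, 0, 0, 0, 0, 0, 255]])

```text
time_s: 12.88
eef_pos: [0.5285, -0.2406, 0.0819]
eef_rot: [0.705, 0.056, 0.705, -0.056]
wrist_force: [-0.6, 0.2, 7.0]
opening: -0.002
```

>>> step_arm(motion=[[0.5, 0, 0, 0, 0, 0, 255], [1, 0, 0, 0, 0, 0, 255], [1, 0, 0, 0, 0, 0, 255]])

```text
time_s: 13.25
eef_pos: [0.5286, -0.2406, 0.0815]
eef_rot: [0.705, 0.056, 0.705, -0.056]
wrist_force: [-2.0, -0.1, 12.0]
opening: -0.001
```

>>> step_arm(motion=[[0.5, 0, 0, 0, 0, 0, 255], [1, 0, 0, 0, 0, 0, 255], [1, 0, 0, 0, 0, 0, 255]])

```text
time_s: 13.62
eef_pos: [0.5287, -0.2407, 0.0812]
eef_rot: [0.705, 0.056, 0.705, -0.056]
wrist_force: [-3.3, 1.8, 16.8]
opening: 0.002
```

>>> step_arm(motion=[[0.5, 0, 0, 0, 0, 0, 255], [1, 0, 0, 0, 0, 0, 255], [1, 0, 0, 0, 0, 0, 255]])

```text
time_s: 14.0
eef_pos: [0.5289, -0.2405, 0.0797]
eef_rot: [0.705, 0.056, 0.704, -0.056]
wrist_force: [-1.2, 1.0, 11.8]
opening: -0.007
```

>>> step_arm(motion=[[0.5, 0, 0, 0, 0, 0, 255], [1, 0, 0, 0, 0, 0, 255], [1, 0, 0, 0, 0, 0, 255]])

```text
time_s: 14.38
eef_pos: [0.529, -0.2405, 0.0794]
eef_rot: [0.705, 0.056, 0.704, -0.056]
wrist_force: [-3.3, 2.7, 17.0]
opening: -0.001
```

>>> step_arm(motion=[[0.5, 0, 0, 0, 0, 0, 255], [1, 0, 0, 0, 0, 0, 255], [1, 0, 0, 0, 0, 0, 255]])

```text
time_s: 14.75
eef_pos: [0.529, -0.2405, 0.0793]
eef_rot: [0.705, 0.056, 0.704, -0.056]
wrist_force: [-5.8, 4.2, 23.0]
opening: 0.005
```

>>> step_arm(motion=[[0.5, 0, 0, 0, 0, 0, 255], [1, 0, 0, 0, 0, 0, 255], [1, 0, 0, 0, 0, 0, 255]])

```text
time_s: 15.12
eef_pos: [0.5291, -0.2405, 0.0792]
eef_rot: [0.705, 0.056, 0.704, -0.056]
wrist_force: [-8.0, 5.6, 29.8]
opening: -0.004
```

Force rises with no travel, so I back off and check this corner by depth.

>>> step_arm(motion=[[-8, 0, 0, 0, 0, 0, 255], [-50, 20, 0, 0, 0, 0, 255], [-100, 37, -10, 0, 0, 0, 255], [-120, 37, -40, 0, 0, 0, 255], [-120, 37, -40, 0, 0, 0, 255], [-120, 37, -40, 0, 0, 0, 255]])

```text
time_s: 15.88
eef_pos: [0.4941, -0.1971, 0.1942]
eef_rot: [0.704, 0.057, 0.705, -0.056]
wrist_force: [-0.5, -0.2, 0.4]
opening: -0.001
```

```bash
python3 meas.py w9 .088
```

```text
15.875 [ 0.49413721 -0.19713866  0.19418871] [-0.53053252 -0.22149496  0.44889169] -0.0010695235117896005
panel rect local ((-0.02564196288585663, 0.00018171966075897217), (0.10966621339321136, 0.10997673124074936), 0.0745825245976448)
-1 -1 top z 0.0823 538 post max z 0.2553
-1 1 top z 0.089 570 post max z 0.2586
1 -1 top z nan 0 post max z None
1 1 top z nan 0 post max z None
  return _methods._mean(a, axis=axis, dtype=dtype,
  ret = ret.dtype.type(ret / rcount)
```

Corner (-,-) clicked: its spot is 8.1 mm lower, matching the geometry of one seated corner. Now corner (-,+).

>>> step_arm(motion=[[40, 15, 30, 0, 0, 0, 255], [75, 37, 40, 0, 0, 0, 255], [95, 37, 40, 0, 0, 0, 255], [104, 37, 40, 0, 0, 0, 255], [106, 37, 40, 0, 0, 0, 255], [107, 37, 40, 0, 0, 0, 255], [108, 37, 40, 0, 0, 0, 255], [109, 37, 40, 0, 0, 0, 255], [109, 37, 40, 0, 0, 0, 255]])

```text
time_s: 17.05
eef_pos: [0.5402, -0.1675, 0.0869]
eef_rot: [0.705, 0.056, 0.704, -0.056]
wrist_force: [-0.3, -0.1, 0.7]
opening: 0.002
```

>>> step_arm(motion=[[1, 0, 0, 0, 0, 0, 255], [2, 0, 0, 0, 0, 0, 255], [2, 0, 0, 0, 0, 0, 255]])

```text
time_s: 17.42
eef_pos: [0.5403, -0.1674, 0.0853]
eef_rot: [0.705, 0.056, 0.704, -0.056]
wrist_force: [-0.9, 0.1, 7.6]
opening: -0.003
```

>>> step_arm(motion=[[1, 0, 0, 0, 0, 0, 255], [2, 0, 0, 0, 0, 0, 255], [2, 0, 0, 0, 0, 0, 255]])

```text
time_s: 17.8
eef_pos: [0.5398, -0.1671, 0.0822]
eef_rot: [0.705, 0.056, 0.705, -0.056]
wrist_force: [0.4, -0.8, 0.5]
opening: 0.003
```

Probably clicked, since the force dropped from 7.6 to 0.5 N. I'll continue until it is firm.

>>> step_arm(motion=[[1, 0, 0, 0, 0, 0, 255], [2, 0, 0, 0, 0, 0, 255], [2, 0, 0, 0, 0, 0, 255]])

```text
time_s: 18.18
eef_pos: [0.5395, -0.1669, 0.0799]
eef_rot: [0.705, 0.056, 0.705, -0.056]
wrist_force: [-0.4, 0.6, 0.1]
opening: -0.005
```

>>> step_arm(motion=[[1, 0, 0, 0, 0, 0, 255], [2, 0, 0, 0, 0, 0, 255], [2, 0, 0, 0, 0, 0, 255]])

```text
time_s: 18.55
eef_pos: [0.5396, -0.167, 0.078]
eef_rot: [0.705, 0.056, 0.705, -0.056]
wrist_force: [-0.6, 0.5, 2.0]
opening: -0.002
```

>>> step_arm(motion=[[1, 0, 0, 0, 0, 0, 255], [2, 0, 0, 0, 0, 0, 255], [2, 0, 0, 0, 0, 0, 255]])

```text
time_s: 18.92
eef_pos: [0.5402, -0.1672, 0.0777]
eef_rot: [0.705, 0.056, 0.705, -0.056]
wrist_force: [-4.6, 2.1, 10.6]
opening: 0.0
```

>>> step_arm(motion=[[1, 0, 0, 0, 0, 0, 255], [2, 0, 0, 0, 0, 0, 255], [2, 0, 0, 0, 0, 0, 255]])

```text
time_s: 19.3
eef_pos: [0.5403, -0.1673, 0.0776]
eef_rot: [0.705, 0.056, 0.705, -0.056]
wrist_force: [-10.7, 5.0, 27.2]
opening: 0.003
```

>>> step_arm(motion=[[-10, 0, 0, 0, 0, 0, 255], [-60, -10, 10, 0, 0, 0, 255], [-90, -37, 35, 0, 0, 0, 255], [-115, -37, 35, 0, 0, 0, 255], [-117, -37, 35, 0, 0, 0, 255], [-117, -37, 35, 0, 0, 0, 255]])

```text
time_s: 20.05
eef_pos: [0.5679, -0.2087, 0.1901]
eef_rot: [0.704, 0.056, 0.705, -0.056]
wrist_force: [0.0, 0.5, -1.5]
opening: 0.002
```

```bash
python3 meas.py w10 .085 2>/dev/null
```

```text
20.05 [ 0.56789762 -0.20865064  0.19009388] [ 0.01473734  0.45373988 -1.49012128] 0.002039073116029289
panel rect local ((0.0006481185555458069, 0.0009497217833995819), (0.16110485792160034, 0.11084380000829697), 0.095241978764534)
-1 -1 top z 0.0809 706 post max z 0.0989
-1 1 top z 0.0808 711 post max z 0.0991
1 -1 top z 0.0809 562 post max z 0.0986
1 1 top z 0.0808 555 post max z 0.0996
```

All four spots are already level at 0.081, which is 9.6 mm down of the 10 expected. I still press beside the two + posts to make sure.

>>> step_arm(motion=[[10, -30, 28, 0, 0, 0, 255], [60, -37, 35, 0, 0, 0, 255], [95, -37, 35, 0, 0, 0, 255], [106, -37, 35, 0, 0, 0, 255], [108, -37, 35, 0, 0, 0, 255], [110, -37, 35, 0, 0, 0, 255], [112, -37, 35, 0, 0, 0, 255], [113, -37, 35, 0, 0, 0, 255], [113, -37, 35, 0, 0, 0, 255]])

```text
time_s: 21.22
eef_pos: [0.5976, -0.2515, 0.0789]
eef_rot: [0.705, 0.056, 0.705, -0.056]
wrist_force: [0.6, 0.7, 1.0]
opening: 0.002
```

>>> step_arm(motion=[[1, 0, 0, 0, 0, 0, 255], [2, 0, 0, 0, 0, 0, 255], [2, 0, 0, 0, 0, 0, 255]])

```text
time_s: 21.6
eef_pos: [0.5976, -0.2515, 0.0777]
eef_rot: [0.705, 0.056, 0.705, -0.056]
wrist_force: [-2.3, 1.6, 9.3]
opening: 0.002
```

>>> step_arm(motion=[[1, 0, 0, 0, 0, 0, 255], [2, 0, 0, 0, 0, 0, 255], [2, 0, 0, 0, 0, 0, 255]])

```text
time_s: 21.98
eef_pos: [0.5978, -0.2516, 0.0776]
eef_rot: [0.705, 0.056, 0.705, -0.056]
wrist_force: [-7.1, 3.6, 19.8]
opening: 0.0
```

>>> step_arm(motion=[[-10, 0, 0, 0, 0, 0, 255], [-50, 0, 0, 0, 0, 0, 255], [-55, 40, 0, 0, 0, 0, 255], [-50, 74, 0, 0, 0, 0, 255], [-10, 74, 0, 0, 0, 0, 255], [-7, 74, 0, 0, 0, 0, 255], [-5, 74, 0, 0, 0, 0, 255], [-3, 74, 0, 0, 0, 0, 255], [-2, 74, 0, 0, 0, 0, 255], [-2, 74, 0, 0, 0, 0, 255]])

```text
time_s: 23.22
eef_pos: [0.6096, -0.1791, 0.0777]
eef_rot: [0.706, 0.056, 0.704, -0.057]
wrist_force: [-1.8, 0.1, 6.0]
opening: 0.0
```

>>> step_arm(motion=[[1, 0, 0, 0, 0, 0, 255], [2, 0, 0, 0, 0, 0, 255], [2, 0, 0, 0, 0, 0, 255]])

```text
time_s: 23.6
eef_pos: [0.6098, -0.1791, 0.0777]
eef_rot: [0.706, 0.055, 0.704, -0.057]
wrist_force: [-6.5, 0.1, 18.0]
opening: 0.001
```

>>> step_arm(motion=[[1, 0, 0, 0, 0, 0, 255], [1, 0, 0, 0, 0, 0, 255], [-10, 0, 0, 0, 0, 0, 255], [-60, 0, 0, 0, 0, 0, 255], [-115, -15, -20, 0, 0, 0, 255], [-140, -37, -50, 0, 0, 0, 255], [-140, -37, -60, 0, 0, 0, 255], [-140, -37, -60, 0, 0, 0, 255], [-140, -37, -60, 0, 0, 0, 255]])

```text
time_s: 24.72
eef_pos: [0.5438, -0.2045, 0.2128]
eef_rot: [0.704, 0.056, 0.706, -0.055]
wrist_force: [0.1, 0.3, -1.1]
opening: -0.003
```

```bash
python3 meas.py w11 .081 2>/dev/null
python3 - <<'E'
from h import *
p,d=ctrl.camera("wrist");o=ctrl.get_obs();i,T=camT("wrist",o);P=pts(i,T,d)-[.5684,-.209,0];a=np.radians(-9.15)
x=P[...,0]*np.cos(a)+P[...,1]*np.sin(a);y=-P[...,0]*np.sin(a)+P[...,1]*np.cos(a);z=P[...,2]
for sx in(-.072,0,.074):
  for sy in(-.048,.048):
    n=(abs(x-sx)<.005)&(abs(y-sy)<.005);print(sx,sy,np.median(z[n]).round(4),n.sum())
for n in("top","scene"):
    q,_=ctrl.camera(n);cv2.imwrite(f"pics/{n}F.png",q[:,:,::-1]);globals()[n]=q
A=cv2.resize(p[80:330,180:460],(450,402));B=cv2.resize(scene[170:260,190:290],(350,315));K=np.zeros((600,800,3),np.uint8)
K[:402,:450]=A;K[:315,450:]=B;K[402:600,:317]=cv2.resize(top[40:290],(317,124))[0:0].shape and cv2.resize(top[40:290],(317,198));cv2.imwrite("pics/F.png",K[:,:,::-1])
E
```

```text
24.725 [ 0.54380132 -0.20446789  0.21283061] [ 0.12090044  0.3448288  -1.1166646 ] -0.002660791099458282
panel rect local ((0.00043289363384246826, 0.0006958954036235809), (0.11066479235887527, 0.16151951253414154), 89.95654296875)
-1 -1 top z 0.0808 560 post max z 0.099
-1 1 top z 0.0808 558 post max z 0.0989
1 -1 top z 0.0809 445 post max z 0.0987
1 1 top z 0.0809 442 post max z 0.099
-0.072 -0.048 0.0809 142
-0.072 0.048 0.081 139
0 -0.048 0.0809 117
0 0.048 0.0808 112
0.074 -0.048 0.0809 85
0.074 0.048 0.0809 90
```

View pics/F.png

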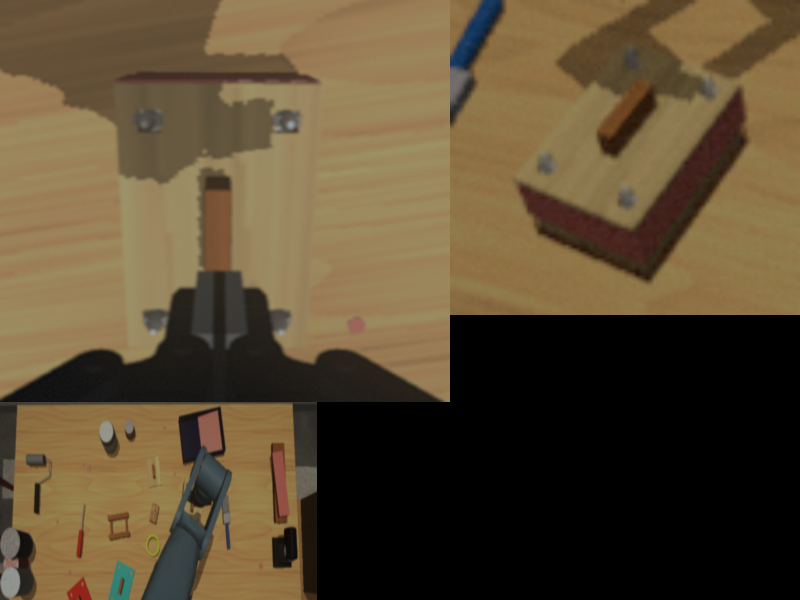

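The panel lies flush on the rim with all four posts standing through it. It is level within 0.2 mm all round, and the tips stand 18 mm above its top, against 17 expected when home. Nothing else has been disturbed, so I hand in.

```bash
python3 -c "
from bench import ctrl
print(ctrl.hand_in())"
```

```text
the job is handed in; nothing more can be done
None
```

The panel is fully down on the key box, with all four posts through its holes. I handed it in at about 25 s of the 72 s allowed.

- **How it went:** I picked the panel up by its batten, lowered it over the four posts and let go. I then pressed beside each post with the shut fingertips, never on the batten. The highest wrist force in the end-of-call readings was about 31 N, reading each 0.4 s or so; the last push had no reading at its peak, which should have been about 25 N.
- **Last checks:** The panel top is 0.081 m high at all ten points measured, within 0.2 mm. That is 9.6 mm lower than when it lay on the barbs, where 10 mm was expected, and the post tips stand about 18 mm above it (17 expected). At the last three posts the push stopped at the same height, 0.0776–0.0777 m. The gripper was clear of everything at hand-in, and the other loose things in the last overhead view looked unmoved, though the arm hid part of it.
- **Not as expected:**
    - The two posts on the +x side went home while I pressed the (-x, +y) one, so I never saw separate clicks there. I still pressed beside both and they were firm.
    - Triangulating the batten's top height gave 55 mm, against 58 mm from depth. I used 58 mm, and the grasp bore it out.

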